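Lock a plaster head study onto the modelling stand's ball

ROBOT

A 6-joint arm with a two-finger parallel gripper is mounted at the origin on the work surface. World frame = base frame: x ahead of the robot, y to its left, z up, the work surface at z = 0. Lengths are in mm, angles in rad, forces in N, time in s.
With the tool pointing down it reaches from about 325 to 775 mm from the base axis. Payload 5.5 kg.
Tool frame: the origin (TCP) lies on the centre line of the jaws, within the pads' length; the fingertips stand 8 mm ahead of it and the grasp point (between the pads) lies 11 mm behind it; y points along the fingers, z is the direction in which the jaws open and shut, and the axes are right-handed (so a half turn about y gives the same grasp; the last joint's range is limited). The gripper opens to 88 mm and grips with 3 to 60 N. Pads are 20 mm wide; open, the fingers measure 115 mm over their backs; the gripper's body (75 mm by 178 mm) begins 61 mm behind the grasp point.
Start: joints at [-1.339, 0.091, 1.231, -0, 1.82, -0.057], TCP at [170.881, -575.166, 230.631] pointing down, gripper open.
Joint ranges: [-2.87, 2.87], [-0.86, 2.18], [0.17, 2.46], [-1.51, 4.65], [0.06, 2.69], [-2.65, 2.65]. Speed limits (rad/s): [2.57, 2.57, 3.01, 3.14, 3.14, 3.14].

INTERFACE

Orientations are given as a unit quaternion [x, y, z, w].
In Python, from bench import arm gives the robot as it stands.
- The arm moves only by the tool move_arm, never from a script. Its arguments are lists of equal length, an entry for each row: "dp": the shift along the tool's x, y, z each as a share of 0.03 m, from -1 to 1, a list of three; "delta_rot": the turn, a rotation vector about the tool's x, y, z each as a share of pi rad, from -1 to 1, a list of three; "hand": the closure, from -1 (fully open) to 1 (shut). In form: {"dp": [[tx, ty, tz], ...], "delta_rot": [[ax, ay, az], ...], "hand": [hand, ...]}. A call has 1 to 5 rows; each row shifts and turns the commanded pose from where the row before left it, along the tool's axes as they then stand; what a row does not reach is not made up. A row lasts 1/12 s, in which the tool goes at most 41.7 mm and 7.16 degrees, less where a joint would pass 70% of its speed; a pose out of reach is approached as far as the arm can. A call with a number of a shift or a turn outside -1 to 1 is refused whole. A call with a gripper value outside its range is refused whole. The fingers move at their own pace and stop on an object; the grip force is fixed at half the most. Time passes only in rows, so rows that do not move let the fingers close. It gives the time, the measured TCP pose, the force and the opening at its end, in the units of the state.
- arm.get_state(): the state, without advancing time (a new reading comes with each control period).
- arm.get_image(name): name is "side" or "top"; returns the picture (420x560x3 uint8, red, green, blue); there is no depth.
- arm.camera_params(name): a dict with "fx", "fy", "cx", "cy" (pixels), "distortion" ([k1, k2, p1, p2, k3] as OpenCV has them; the pictures are not rectified), "eye" and "attitude" of the camera in the world. Camera axes: x right, y up, looking along -z (the intrinsics and any distortion apply to the point x, -y, -z); pixel columns grow to the right and rows downward; lengths in mm; the calibration is good to about 2 mm. A picture is of the moment at which its call begins. camera_params takes no time and is no camera call.
- arm.job_done(): hands the job in, once; it reports no verdict.
The state is a dict: "time_s": time; "joint_positions": joint angles; "dq": joint speeds; "tau": joint torques, N m; "tcp_pos": TCP position; "tcp_rot": TCP orientation; "contact_force": force on the tool from outside, world axes, zero at the start; "ft_torque": the same for the moment, N m; "finger_gap": finger opening in mm.
Only numpy, scipy, OpenCV 4.12 (cv2) and the standard library are available. Lean on these libraries where they do the work, as an engineer would, in place of code of your own. Each camera call takes 0.05 s, during which the arm holds its last target. There are 200 camera calls.

TASK

Put the small plaster head on the modelling stand: swing the handle of its coupler up, set the coupler squarely down over the stand's ball until its foot is fully home on the plate between the four pins, with the handle on the side away from the wooden upright, then press the handle fully down to lock it and let go. Keep the head upright all the while, and leave the bowl, brush jar and bottle where they are.

Things in the scene. Friction and masses are not known exactly. Their poses are not given: they have to be found in the camera images.
- head (a point): Centre of the plaster head, the thing to grip: a white block with rounded edges and a nose, 54 x 42 x 65 mm along its x, y, z (flat faces at y = +-21), fixed on the loose aluminium coupler; together 0.65 to 0.9 kg, standing on the table. Axes: z up, +x towards the nose, -x towards the coupler's handle. This point is 85.5 mm above the foot's underside, the head's top 118 mm.
- foot (a point): Middle of the underside of the coupler's foot, a flat plate 84 x 72 x 6 mm (x, y, z; same axes as head). The housing between foot and head is 49 x 49 mm and reaches up to 53 mm.
- socket (a point): Centre of the coupler's socket (square, 33 mm wide, open below), on the coupler's axis 31 mm above the foot's underside: it coincides with the ball's centre when the coupler is home. Same axes as head.
- lever (a joint): Angle of the coupler's steel handle: 0 = fully down, level, its jaw closed under the ball (locked); 1.1 rad = fully up, at its stop. Dry friction (0.06 N m) keeps it where it is left; pulled stiffly it tips the loose coupler. The jaw bars the socket's mouth, so that the ball cannot enter, unless the handle is up by more than 0.5 rad.
- pivot (a point): Hinge of the handle, 29 mm from the coupler's axis towards its -x and 37 mm above the foot's underside; the hinge axis is the coupler's y.
- handle (a point): Point on the handle's centre line 76 mm from the hinge, good to pinch or press; the bar, 12 mm wide (along y) and 10 mm thick, ends 12 mm farther out. At angle a this point lies 76 cos(a) mm towards the coupler's -x and 76 sin(a) mm above the hinge. A firm pinch does not pivot on it: turn with the handle, or lift from beneath.
- ball (a point): Centre of the 30 mm steel ball, on a 10 mm neck on the fixed modelling stand, 31 mm above its plate and 91 mm above the table. Axes are the stand's: z up, +x towards the wooden upright.
- plate (a point): Point under the ball on top of the stand's grey plate, 60 mm above the table; the plate spans x -58 to +90, y +-56 mm. The foot lands here, its x along the stand's x, its 72 mm width between four round-topped pins (8 mm thick, 11 mm tall, at x = +-26, y = +-42.5 mm; gap 77 mm). The stand's round base below is 130 mm across.
- upright (a point): Middle of the top end of the stand's wooden upright (12 x 26 mm in x, y), 130 mm above the plate, 78 mm from the ball's axis.
- bowl_mid (a point): Centre of a white bowl, 100 mm across, 55 mm tall, bystander (point half-way up).
- jar_mid (a point): Centre of a glass jar, 68 mm across, 85 mm tall, with brushes standing out of it to 190 mm above the table, bystander (point half-way up the glass).
- bottle_mid (a point): Centre of a white bottle, 60 mm across, 170 mm tall, bystander (point half-way up).
Things that resemble listed ones, but are neither listed nor needed, are in the scene too. Leave any orange look-alike of the part that bears head alone. Several things look just like the part that bears ball: the one meant starts farthest from the robot's base.

How it is judged (in metres and radians):
On the way, in this order (a step that is already met when the one before it is completed fails the run):
1. the handle is swung up, above 0.65 rad (value of joint lever above 0.65 rad), for 0.2 s.
2. the coupler is home on the ball (within 4 mm sideways, 3 mm in height, upright) with the handle still up, above 0.5 rad (horizontal distance between socket and ball below 0.004 m and z of socket in the frame of ball between -0.003 and 0.003 m and angle between socket's own z axis and vertical below 0.05 rad and value of joint lever above 0.5 rad), for 0.2 s.
At the end, for the whole second after the job is handed in: The coupler sits on the ball (socket centre within 4 mm of the ball's centre sideways and 3 mm in height, tilt under 0.05 rad), its x axis within 0.12 rad of the stand's, handle on the side away from the upright and fully down (under 0.1 rad), at rest and released (horizontal distance between socket and ball below 0.004 m and z of socket in the frame of ball between -0.003 and 0.003 m and angle between socket's own z axis and vertical below 0.05 rad and value of joint lever below 0.1 rad and angle between the x axis of socket and the x axis of ball, either way round below 0.12 rad and x of pivot in the frame of ball below 0 m and velocity of joint lever below 0.05 rad/s); the robot touches nothing.
It fails at once if the plaster head is tipped by more than 0.5 rad (angle between head's own z axis and vertical above 0.5 rad).
It fails at once if the bowl is moved by more than 30 mm (distance of bowl_mid from where it was at the start of the episode above 0.03 m).
It fails at once if the brush jar is moved by more than 30 mm (distance of jar_mid from where it was at the start of the episode above 0.03 m).
It fails at once if the bottle is moved by more than 30 mm (distance of bottle_mid from where it was at the start of the episode above 0.03 m).
It also fails if it takes over 69 s, if anything falls off the work surface, if the arm or the gripper's body presses on something with over 40 N, if the wrist force passes 120 N, or if a joint passes its speed limit or range.

## Working session

There is one attempt and no reset: what is moved stays moved. The work goes in short steps, Python scripts to look and compute and a tool call to move; the robot and the scene stay as the last step left them, time stands still between calls to the robot, and variables do not carry over. Pictures are saved under pics/ and viewed, about 8 in all and at most 12, crops included, and the job is handed in when it is done.

Besides the shell and the picture viewer there is one more tool, called as a command line: name --argument value ..., lists and objects as JSON in quotes. move_arm: Moves the arm, as the interface text tells. Its arguments: {"type":"object","properties":{"dp":{"type":"array"},"delta_rot":{"type":"array"},"hand":{"type":"array"}},"required":["dp","delta_rot","hand"]}

```bash
ls; mkdir -p pics
python3 - <<'E'
from bench import arm
import cv2,json
print(arm.get_state())
for n in("top","side"):
    print(n,arm.camera_params(n)); cv2.imwrite(f"pics/{n}0.png",arm.get_image(n)[:,:,::-1])
E
```

```text
pics
{'time_s': 0.0, 'joint_positions': array([-1.33867999e+00,  9.18619213e-02,  1.23185301e+00, -3.08994297e-06,
        1.81979339e+00, -5.66998952e-02]), 'dq': array([ 0.0004955 ,  0.00174895,  0.00061089, -0.00030649,  0.00186572,
       -0.0019695 ]), 'tau': array([-6.08051687e-04, -4.46456802e+01, -4.06445396e+01,  6.97971904e-02,
        2.93137506e-02, -1.28010270e-04]), 'tcp_pos': array([ 170.82534068, -574.88477077,  229.52359518]), 'tcp_rot': array([-0.1018175 ,  0.700421  , -0.69907181,  0.10169673]), 'contact_force': array([ 0.14210209,  0.18560729, -0.17770879]), 'ft_torque': array([ 0.00187605,  0.00970495, -0.02750373]), 'finger_gap': 87.78765868867019}
top {'fx': 458.3213741221111, 'fy': 458.3213741221111, 'cx': 273.7073903301202, 'cy': 205.6898941157955, 'distortion': array([-0.11609486,  0.        ,  0.        ,  0.        ,  0.        ]), 'eye': array([ 327.75952829,    4.05069045, 1475.60582058]), 'attitude': array([ 0.04691407, -0.05758167, -0.70082779,  0.70945319])}
side {'fx': 500.3291196920375, 'fy': 500.3291196920375, 'cx': 284.2078887352242, 'cy': 200.45545525747625, 'distortion': array([-0.09833728,  0.        ,  0.        ,  0.        ,  0.        ]), 'eye': array([ 507.29896   , -960.43063318, 1144.33704779]), 'attitude': array([ 0.37978102, -0.01286953, -0.00887328,  0.92494433])}
```

View pics/top0.png

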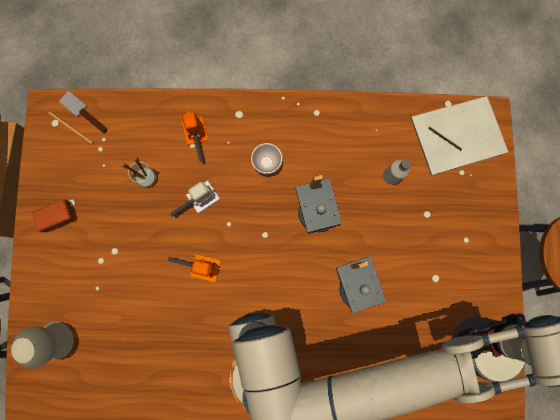

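View pics/side0.png

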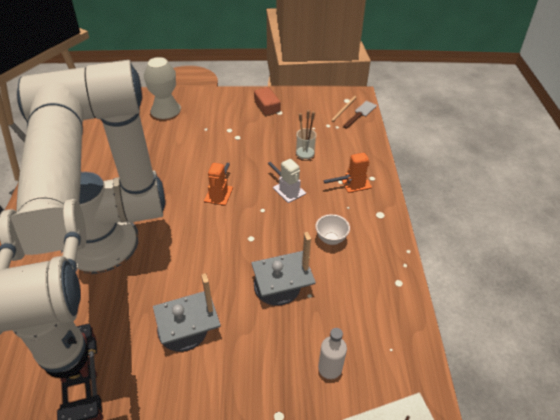

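Top shows the head at about (200,192) with its handle towards (175,213). The target stand (the farther one) has its ball at (321,209) and its upright at (317,182). In the side view the head is at (290,178) and the ball at (278,266). I'll zoom in for keypoints.

```bash
cat > h.py <<'E'
import numpy as np,cv2
from scipy.spatial.transform import Rotation as R
from bench import arm
def cam(n):
    p=arm.camera_params(n); K=np.array([[p['fx'],0,p['cx']],[0,p['fy'],p['cy']],[0,0,1]])
    M=np.diag([1,-1,-1])@R.from_quat(p['attitude']).as_matrix().T
    return K,p['distortion'],M,p['eye']
def proj(n,P):
    K,d,M,e=cam(n); P=np.atleast_2d(P).astype(float)
    return cv2.projectPoints(P,cv2.Rodrigues(M)[0],-M@e,K,d)[0][:,0]
def atz(n,uv,z):
    K,d,M,e=cam(n); q=cv2.undistortPoints(np.array([[uv]],float),K,d)[0,0]
    r=M.T@np.array([q[0],q[1],1]); return e+r*(z-e[2])/r[2]
def crop(im,x,y,w,h,s): return cv2.resize(im[y:y+h,x:x+w],None,fx=s,fy=s,interpolation=cv2.INTER_CUBIC)
E
python3 - <<'E'
from h import *
t=cv2.imread('pics/top0.png');s=cv2.imread('pics/side0.png')
a=np.hstack([crop(t,165,170,65,50,6),crop(t,290,165,65,75,6)[:300*1+150][:450][0:300] if 0 else crop(t,288,170,65,50+0,6)])
b=np.hstack([crop(s,255,152,65,50,6),crop(s,250,228,65,50,6)])
for im in(a,b):
    for k in range(0,780,60): im[::6,k]=(0,255,255)
    for k in range(0,300,60): im[k,::6]=(0,255,255)
cv2.imwrite('pics/z.png',np.vstack([a,b]))
for n,uv,z in[('top',(201,189),118),('side',(289,163),118),('top',(321,209),91),('side',(278,266),91),('top',(318,178),190),('side',(307,236),190),('top',(363,290),91)]: print(n,uv,atz(n,uv,z).round())
E
```

```text
top (201, 189) [578. 204. 118.]
side (289, 163) [571. 217. 118.]
top (321, 209) [ 526. -161.   91.]
side (278, 266) [ 530. -162.   91.]
top (318, 178) [ 602. -141.  190.]
side (307, 236) [ 602. -144.  190.]
top (363, 290) [ 281. -287.   91.]
```

View pics/z.png

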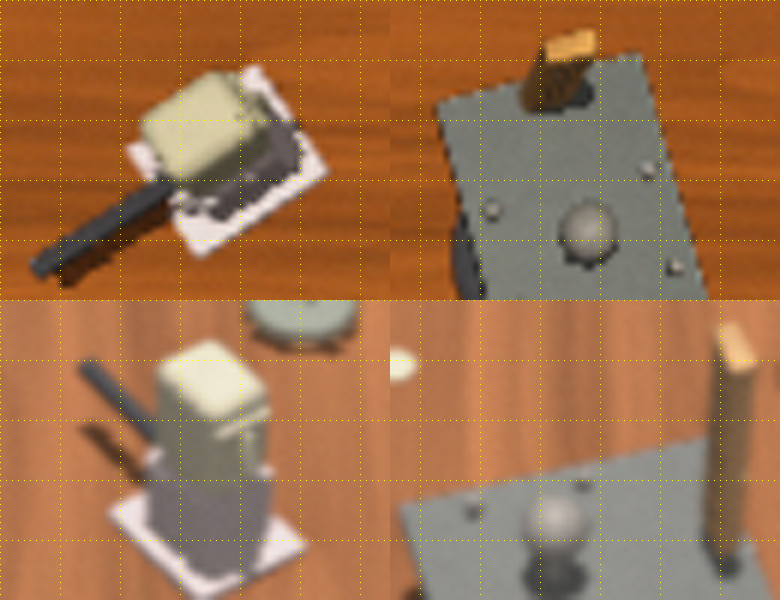

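```bash
cat > fit.py <<'E'
from h import *
from scipy.optimize import least_squares
O={'th':('top',165,170),'ts':('top',288,170),'sh':('side',255,152),'ss':('side',250,228)}
def px(k,u,v): n,x,y=O[k]; return n,np.array([x+(u+.5)/6-.5,y+(v+.5)/6-.5])
def W(p,P): c,s=np.cos(p[2]),np.sin(p[2]); return np.array([p[0]+c*P[0]-s*P[1],p[1]+s*P[0]+c*P[1],P[2]])
def fit(obs,p0,dz=0):
    def res(p): return np.concatenate([proj(n,W(p,m(p) if callable(m) else m))[0]-uv for (n,uv),m in obs])
    r=least_squares(res,p0,x_scale=[10,10,.1]+[.1]*(len(p0)-3),loss='soft_l1'); print(r.x.round(4)); print(r.fun.reshape(-1,2).round(1).tolist()); return r.x
if __name__=='__main__':
    tip=lambda p:(-29-88*np.cos(p[3]),0,37+88*np.sin(p[3]))
    ho=[(px('th',255,68),(42,36,6)),(px('th',327,172),(42,-36,6)),(px('th',200,258),(-42,-36,6)),(px('th',128,148),(-42,36,6)),
     (px('sh',205,598),(42,-36,6)),(px('sh',307,545),(42,36,6)),(px('sh',108,512),(-42,-36,6)),
     (px('th',202,127),(0,0,118)),(px('sh',210,380),(0,0,118)),(px('th',40,267),tip),(px('sh',86,366),tip)]
    fit(ho,[565,210,-1.0,.3])
    so=[(px('ts',198,230),(0,0,91)),(px('ss',165,225),(0,0,91)),(px('ts',180,45),(78,0,190)),(px('ss',345,50),(78,0,190)),
     (px('ts',102,210),(26,42.5,71)),(px('ts',258,170),(26,-42.5,71)),(px('ts',285,267),(-26,-42.5,71)),
     (px('ss',193,185),(26,42.5,71)),(px('ss',84,212),(-26,42.5,71)),(px('ts',47,103),(90,56,60)),(px('ts',250,55),(90,-56,60)),(px('ss',10,207),(-58,56,60))]
    fit(so,[527,-161,.2])
E
python3 fit.py
```

```text
[573.4225 212.4126  -0.9451  -0.6917]
[[0.7, -0.4], [1.1, 0.0], [0.8, 0.4], [0.6, 0.8], [-0.5, -49.4], [-0.0, -49.9], [0.0, -49.7], [0.0, -0.3], [0.4, -50.9], [8.8, 0.5], [2.6, -33.4]]
[ 5.278738e+02 -1.610220e+02  2.673000e-01]
[[0.6, 0.5], [0.1, 0.7], [0.3, 0.4], [0.2, -1.0], [0.4, 0.1], [0.6, -0.0], [0.7, -0.2], [0.2, -2.3], [-0.1, -2.6], [-0.2, 0.0], [0.1, -0.7], [-0.3, -0.5]]
```

```bash
sed -i "s/def px(k,u,v): /def px(k,u,v):\n    v-=300*(k=='sh')\n    /" fit.py; python3 fit.py
```

```text
[ 5.741832e+02  2.137026e+02 -9.648000e-01  2.670000e-02]
[[0.7, -0.5], [0.6, 0.1], [0.1, 0.1], [0.2, 0.3], [-0.6, 0.3], [0.1, 0.0], [0.3, -0.2], [-0.4, -0.5], [0.6, -1.2], [-0.7, 1.0], [-0.2, 0.0]]
[ 5.278738e+02 -1.610220e+02  2.673000e-01]
[[0.6, 0.5], [0.1, 0.7], [0.3, 0.4], [0.2, -1.0], [0.4, 0.1], [0.6, -0.0], [0.7, -0.2], [0.2, -2.3], [-0.1, -2.6], [-0.2, 0.0], [0.1, -0.7], [-0.3, -0.5]]
```

Run:
```python
from h import *
s=arm.get_state(); M=R.from_quat(s['tcp_rot']).as_matrix(); print(M.round(3)); 
print('z az',np.arctan2(M[1,2],M[0,2]),'x az',np.arctan2(M[1,0],M[0,0]))
for n,t,uv,z in[('jar','top',(146,174),85),('jarside','side',(306,140),85),('brush','top',(127,166),190),('brush2','top',(141,160),190),('brushs','side',(303,115),190),('orange1','top',(204,268),100),('orange2','top',(193,124),100),('o2handle','top',(201,160),50),('bowl','top',(267,158),55),('o1handle','top',(172,261),60)]: print(n,atz(t,uv,z).round())
```

```text
[[-0.959 -0.     0.285]
 [-0.285  0.002 -0.959]
 [-0.    -1.    -0.002]]
z az -1.2819768240371507 x az -2.852773335749598
jar [630. 383.  85.]
jarside [634. 373.  85.]
brush [630. 412. 190.]
brush2 [648. 372. 190.]
brushs [619. 371. 190.]
orange1 [342. 190. 100.]
orange2 [788. 240. 100.]
o2handle [685. 218.  50.]
bowl [693.   7.  55.]
o1handle [362. 295.  60.]
```

```bash
cat > plan.py <<'E'
from h import *
import json,math
def pose(yaw,tilt=0):  # tool x=coupler x, y=down, z=coupler y ; tilt about tool z
    c,s=np.cos(yaw),np.sin(yaw)
    return np.array([[c,0,-s],[s,0,c],[0,-1,0]])@R.from_euler('z',tilt).as_matrix()
def plan(wps,hand,step=28,rot=.115,start=None):
    s=arm.get_state(); p=s['tcp_pos']; M=R.from_quat(s['tcp_rot']).as_matrix()
    if start: p,M=start
    rows=[]
    for q,N in wps:
        q=np.array(q,float); rv=R.from_matrix(M.T@N).as_rotvec(); D=q-p
        n=max(1,math.ceil(max(np.linalg.norm(D)/step,np.linalg.norm(rv)/rot)))
        for k in range(n):
            Mk=M@R.from_rotvec(rv*k/n).as_matrix()
            rows.append(((Mk.T@D/n/30).round(3).tolist(),(rv/n/np.pi).round(4).tolist()))
        p,M=q,N
    for i in range(0,len(rows),5):
        r=rows[i:i+5]; print(json.dumps({"dp":[a for a,_ in r],"delta_rot":[b for _,b in r],"hand":[hand]*len(r)}))
def st():
    s=arm.get_state(); print(round(s['time_s'],2),s['tcp_pos'].round(1),s['contact_force'].round(1),round(s['finger_gap'],1),s['joint_positions'].round(2))
HY=-.965; H=np.array([574.2,213.7]); SY=.267; S=np.array([527.9,-161.])
def cw(P,yaw=HY,o=H): c,s=np.cos(yaw),np.sin(yaw); return np.array([o[0]+c*P[0]-s*P[1],o[1]+s*P[0]+c*P[1],P[2]])
E
python3 - <<'E'
from plan import *
hp=cw((-105,0,39)); print(hp); N=pose(HY,-.35)
b=N[:,1]
pre=hp-b*110
plan([((230,-440,300),R.from_quat(arm.get_state()['tcp_rot']).as_matrix()),((480,230,310),pose(HY,0)),(pre,N)],-1,29.5)
E
```

```text
[514.41122799 300.01513622  39.        ]
{"dp": [[-0.529, -0.39, -0.625], [-0.529, -0.39, -0.625], [-0.529, -0.39, -0.625], [-0.529, -0.39, -0.625], [-0.529, -0.39, -0.625]], "delta_rot": [[0.0, 0.0, 0.0], [0.0, 0.0, 0.0], [0.0, 0.0, 0.0], [0.0, 0.0, 0.0], [0.0, 0.0, 0.0]], "hand": [-1, -1, -1, -1, -1]}
{"dp": [[-0.529, -0.39, -0.625], [-0.574, -0.012, -0.761], [-0.63, -0.012, -0.716], [-0.682, -0.012, -0.666], [-0.73, -0.012, -0.613]], "delta_rot": [[0.0, 0.0, 0.0], [0.0, -0.024, -0.0], [0.0, -0.024, -0.0], [0.0, -0.024, -0.0], [0.0, -0.024, -0.0]], "hand": [-1, -1, -1, -1, -1]}
{"dp": [[-0.774, -0.012, -0.556], [-0.814, -0.012, -0.496], [-0.849, -0.012, -0.433], [-0.88, -0.012, -0.368], [-0.905, -0.013, -0.301]], "delta_rot": [[0.0, -0.024, -0.0], [0.0, -0.024, -0.0], [0.0, -0.024, -0.0], [0.0, -0.024, -0.0], [0.0, -0.024, -0.0]], "hand": [-1, -1, -1, -1, -1]}
{"dp": [[-0.925, -0.013, -0.232], [-0.94, -0.013, -0.161], [-0.949, -0.013, -0.09], [-0.953, -0.013, -0.018], [-0.952, -0.013, 0.054]], "delta_rot": [[0.0, -0.024, -0.0], [0.0, -0.024, -0.0], [0.0, -0.024, -0.0], [0.0, -0.024
[... 384 characters left out ...]
5, -0.013, 0.527], [-0.753, -0.013, 0.585], [-0.706, -0.013, 0.64], [-0.656, -0.013, 0.692]], "delta_rot": [[0.0, -0.024, -0.0], [0.0, -0.024, -0.0], [0.0, -0.024, -0.0], [0.0, -0.024, -0.0], [0.0, -0.024, -0.0]], "hand": [-1, -1, -1, -1, -1]}
{"dp": [[-0.602, -0.013, 0.739], [-0.36, 0.798, 0.325], [-0.4, 0.779, 0.325], [-0.438, 0.758, 0.325], [-0.476, 0.736, 0.325]], "delta_rot": [[0.0, -0.024, -0.0], [0.0, 0.0, -0.0159], [0.0, 0.0, -0.0159], [0.0, 0.0, -0.0159], [0.0, 0.0, -0.0159]], "hand": [-1, -1, -1, -1, -1]}
{"dp": [[-0.512, 0.711, 0.325], [-0.547, 0.684, 0.325], [-0.58, 0.656, 0.325]], "delta_rot": [[0.0, 0.0, -0.0159], [0.0, 0.0, -0.0159], [0.0, 0.0, -0.0159]], "hand": [-1, -1, -1]}
```

move_arm --dp '[[-0.53, -0.39, -0.62], [-0.53, -0.39, -0.62], [-0.53, -0.39, -0.62], [-0.53, -0.39, -0.62], [-0.53, -0.39, -0.62]]' --delta_rot '[[0, 0, 0], [0, 0, 0], [0, 0, 0], [0, 0, 0], [0, 0, 0]]' --hand '[-1, -1, -1, -1, -1]'

```text
time_s: 0.52
tcp_pos: [220.8, -462.2, 289.1]
tcp_rot: [-0.102, 0.7, -0.699, 0.102]
contact_force: [0.7, -0.2, 0.2]
finger_gap: 88.0
```

move_arm --dp '[[-0.53, -0.39, -0.62], [-0.57, -0.01, -0.76], [-0.63, -0.01, -0.72], [-0.68, -0.01, -0.67], [-0.73, -0.01, -0.61]]' --delta_rot '[[0, 0, 0], [0, -0.024, 0], [0, -0.024, 0], [0, -0.024, 0], [0, -0.024, 0]]' --hand '[-1, -1, -1, -1, -1]'

```text
time_s: 0.93
tcp_pos: [270.5, -332.4, 301.7]
tcp_rot: [-0.207, 0.676, -0.676, 0.207]
contact_force: [0.6, -0.1, 0.9]
finger_gap: 88.1
```

move_arm --dp '[[-0.77, -0.01, -0.56], [-0.81, -0.01, -0.5], [-0.85, -0.01, -0.43], [-0.88, -0.01, -0.37], [-0.9, -0.01, -0.3]]' --delta_rot '[[0, -0.024, 0], [0, -0.024, 0], [0, -0.024, 0], [0, -0.024, 0], [0, -0.024, 0]]' --hand '[-1, -1, -1, -1, -1]'

```text
time_s: 1.35
tcp_pos: [320.2, -198.5, 303.3]
tcp_rot: [-0.33, 0.626, -0.625, 0.33]
contact_force: [0.2, -0.9, 0.2]
finger_gap: 87.9
```

move_arm --dp '[[-0.93, -0.01, -0.23], [-0.94, -0.01, -0.16], [-0.95, -0.01, -0.09], [-0.95, -0.01, -0.02], [-0.95, -0.01, 0.05]]' --delta_rot '[[0, -0.024, 0], [0, -0.024, 0], [0, -0.024, 0], [0, -0.024, 0], [0, -0.024, 0]]' --hand '[-1, -1, -1, -1, -1]'

```text
time_s: 1.77
tcp_pos: [370.3, -64.5, 304.8]
tcp_rot: [-0.441, 0.553, -0.552, 0.441]
contact_force: [0.8, -0.3, -0.3]
finger_gap: 87.8
```

move_arm --dp '[[-0.95, -0.01, 0.13], [-0.93, -0.01, 0.2], [-0.92, -0.01, 0.27], [-0.89, -0.01, 0.34], [-0.87, -0.01, 0.4]]' --delta_rot '[[0, -0.024, 0], [0, -0.024, 0], [0, -0.024, 0], [0, -0.024, 0], [0, -0.024, 0]]' --hand '[-1, -1, -1, -1, -1]'

```text
time_s: 2.18
tcp_pos: [421.0, 69.6, 306.2]
tcp_rot: [0.537, -0.46, 0.46, -0.537]
contact_force: [0.4, -0.9, -0.5]
finger_gap: 88.0
```

move_arm --dp '[[-0.83, -0.01, 0.47], [-0.8, -0.01, 0.53], [-0.75, -0.01, 0.59], [-0.71, -0.01, 0.64], [-0.66, -0.01, 0.69]]' --delta_rot '[[0, -0.024, 0], [0, -0.024, 0], [0, -0.024, 0], [0, -0.024, 0], [0, -0.024, 0]]' --hand '[-1, -1, -1, -1, -1]'

```text
time_s: 2.6
tcp_pos: [471.6, 203.8, 307.5]
tcp_rot: [0.614, -0.351, 0.351, -0.614]
contact_force: [-0.4, -0.3, -0.8]
finger_gap: 87.8
```

Run:
```python
from plan import *
st(); hp=cw((-105,0,39)); N=pose(HY,-.35); b=N[:,1]
print(((pose(HY)).T@R.from_quat(arm.get_state()['tcp_rot']).as_matrix()).round(3))
plan([(hp-b*100,N),(hp-b*40,N)],-.4,28)
```

```text
2.6 [471.6 203.8 307.5] [-0.4 -0.3 -0.8] 87.8 [ 0.34 -0.11  1.29 -0.    1.96 -0.19]
[[ 0.997 -0.     0.074]
 [ 0.     1.     0.001]
 [-0.074 -0.001  0.997]]
{"dp": [[-0.398, 0.727, 0.347], [-0.426, 0.71, 0.35], [-0.453, 0.691, 0.353], [-0.48, 0.671, 0.356], [-0.505, 0.65, 0.359]], "delta_rot": [[0.0005, -0.0029, -0.0139], [0.0005, -0.0029, -0.0139], [0.0005, -0.0029, -0.0139], [0.0005, -0.0029, -0.0139], [0.0005, -0.0029, -0.0139]], "hand": [-0.4, -0.4, -0.4, -0.4, -0.4]}
{"dp": [[-0.53, 0.628, 0.363], [-0.554, 0.605, 0.367], [-0.576, 0.581, 0.371], [-0.0, 0.667, 0.0], [-0.0, 0.667, 0.0]], "delta_rot": [[0.0005, -0.0029, -0.0139], [0.0005, -0.0029, -0.0139], [0.0005, -0.0029, -0.0139], [0.0, 0.0, 0.0], [0.0, 0.0, 0.0]], "hand": [-0.4, -0.4, -0.4, -0.4, -0.4]}
{"dp": [[-0.0, 0.667, 0.0]], "delta_rot": [[0.0, 0.0, 0.0]], "hand": [-0.4]}
```

move_arm --dp '[[-0.4, 0.73, 0.35], [-0.43, 0.71, 0.35], [-0.45, 0.69, 0.35], [-0.48, 0.67, 0.36], [-0.5, 0.65, 0.36]]' --delta_rot '[[0.0005, -0.003, -0.014], [0.0005, -0.003, -0.014], [0.0005, -0.003, -0.014], [0.0005, -0.003, -0.014], [0.0005, -0.003, -0.014]]' --hand '[-0.4, -0.4, -0.4, -0.4, -0.4]'

```text
time_s: 3.02
tcp_pos: [486.4, 280.8, 197.6]
tcp_rot: [0.654, -0.266, 0.405, -0.581]
contact_force: [-0.2, 0.4, -0.3]
finger_gap: 62.2
```

move_arm --dp '[[-0.53, 0.63, 0.36], [-0.55, 0.6, 0.37], [-0.58, 0.58, 0.37], [0, 0.67, 0], [0, 0.67, 0]]' --delta_rot '[[0.0005, -0.003, -0.014], [0.0005, -0.003, -0.014], [0, -0.003, -0.014], [0, 0, 0], [0, 0, 0]]' --hand '[-0.4, -0.4, -0.4, -0.4, -0.4]'

```text
time_s: 3.43
tcp_pos: [502.1, 316.4, 93.1]
tcp_rot: [0.676, -0.214, 0.431, -0.558]
contact_force: [0.8, -0.4, 0.9]
finger_gap: 61.3
```

move_arm --dp '[[0, 0, 0], [0, 0, 0]]' --delta_rot '[[0, 0, 0], [0, 0, 0]]' --hand '[-0.4, -0.4]'

```text
time_s: 3.6
tcp_pos: [502.5, 314.5, 94.3]
tcp_rot: [0.676, -0.215, 0.432, -0.557]
contact_force: [-0.5, -0.8, -0.3]
finger_gap: 61.5
```

Run:
```python
from plan import *
st(); hp=cw((-105,0,39)); N=pose(HY,-.35); b=N[:,1]
print((N.T@R.from_quat(arm.get_state()['tcp_rot']).as_matrix()).round(3))
t=arm.get_image('top')[:,:,::-1];s=arm.get_image('side')[:,:,::-1]
cv2.imwrite('pics/a.png',np.hstack([crop(t,120,150,130,140,3),crop(s,230,90,130,140,3)]))
plan([(hp+b*1,N)],-.4,20)
```

```text
3.6 [502.5 314.5  94.3] [-0.5 -0.8 -0.3] 61.5 [ 0.7   0.12  1.48 -0.35  1.58  0.1 ]
[[ 1.     0.002  0.001]
 [-0.002  1.     0.007]
 [-0.001 -0.007  1.   ]]
{"dp": [[-0.02, 0.519, 0.002], [-0.02, 0.519, 0.002], [-0.02, 0.519, 0.001], [-0.019, 0.519, 0.001]], "delta_rot": [[0.0001, -0.0002, 0.0001], [0.0001, -0.0002, 0.0001], [0.0001, -0.0002, 0.0001], [0.0001, -0.0002, 0.0001]], "hand": [-0.4, -0.4, -0.4, -0.4]}
```

View pics/a.png

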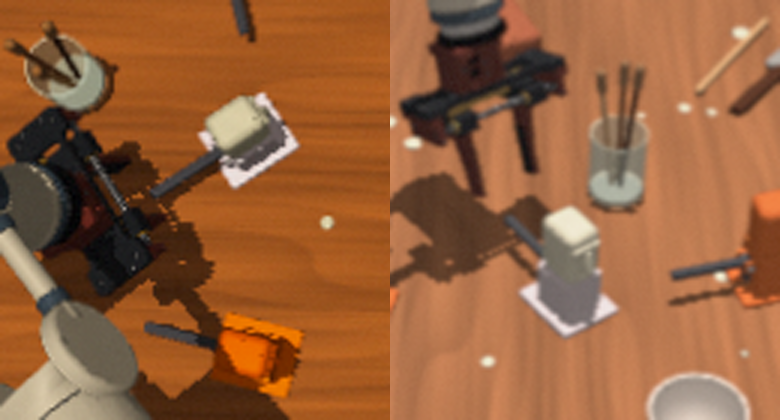

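The jaws straddle the handle's outer end (top crop about (150,190)), clear of the jar and of the orange decoy. I'll descend and pinch.

move_arm --dp '[[-0.02, 0.52, 0], [-0.02, 0.52, 0], [-0.02, 0.52, 0], [-0.02, 0.52, 0], [0, 0, 0]]' --delta_rot '[[0, 0, 0], [0, 0, 0], [0, 0, 0], [0, 0, 0], [0, 0, 0]]' --hand '[-0.4, -0.4, -0.4, -0.4, -0.4]'

```text
time_s: 4.12
tcp_pos: [513.6, 298.2, 35.1]
tcp_rot: [0.675, -0.215, 0.433, -0.557]
contact_force: [-0.3, 0.7, -0.9]
finger_gap: 61.5
```

move_arm --dp '[[0, 0, 0], [0, 0, 0], [0, 0, 0], [0, 0, 0], [0, 0, 0]]' --delta_rot '[[0, 0, 0], [0, 0, 0], [0, 0, 0], [0, 0, 0], [0, 0, 0]]' --hand '[0, 0.3, 0.5, 0.7, 0.85]'

```text
time_s: 4.53
tcp_pos: [514.4, 299.7, 37.6]
tcp_rot: [0.674, -0.214, 0.433, -0.559]
contact_force: [0.5, 0.1, 0.2]
finger_gap: 31.7
```

move_arm --dp '[[0, 0, 0], [0, 0, 0], [0, 0, 0]]' --delta_rot '[[0, 0, 0], [0, 0, 0], [0, 0, 0]]' --hand '[0.9, 0.9, 0.9]'

```text
time_s: 4.78
tcp_pos: [514.0, 299.3, 36.5]
tcp_rot: [0.675, -0.214, 0.433, -0.558]
contact_force: [1.4, 2.0, 0.2]
finger_gap: 11.9
```

Run:
```python
from plan import *
st(); s=arm.get_state(); p=s['tcp_pos']; M=R.from_quat(s['tcp_rot']).as_matrix()
piv=cw((-29,0,37)); q=(p-piv); print('rel pivot in coupler axes',(pose(HY).T@q).round(1))
# arc waypoints: rotate about hinge axis y_c by a
ax=pose(HY)[:,2]; w=[]
for a in np.arange(1,9)*.11:
    Q=R.from_rotvec(ax*a); w.append((piv+Q.apply(q)+[0,0,.0],Q.as_matrix()@M))
plan(w,.9,20,.12)
```

```text
4.78 [514.  299.3  36.5] [1.4 2.  0.2] 11.9 [ 0.67  0.15  1.55 -0.35  1.47  0.1 ]
rel pivot in coupler axes [-75.6   0.5  -0.8]
{"dp": [[0.108, -0.255, -0.001], [0.108, -0.255, -0.001], [0.108, -0.255, -0.001], [0.108, -0.255, -0.001], [0.108, -0.255, -0.001]], "delta_rot": [[-0.0001, -0.0001, 0.035], [-0.0001, -0.0001, 0.035], [-0.0001, -0.0001, 0.035], [-0.0001, -0.0001, 0.035], [-0.0001, -0.0001, 0.035]], "hand": [0.9, 0.9, 0.9, 0.9, 0.9]}
{"dp": [[0.108, -0.255, -0.001], [0.108, -0.255, -0.001], [0.108, -0.255, -0.001]], "delta_rot": [[-0.0001, -0.0001, 0.035], [-0.0001, -0.0001, 0.035], [-0.0001, -0.0001, 0.035]], "hand": [0.9, 0.9, 0.9]}
```

move_arm --dp '[[0.086, -0.206, 0], [0.086, -0.206, 0], [0.086, -0.206, 0], [0.086, -0.206, 0], [0.086, -0.206, 0]]' --delta_rot '[[0, 0, 0.028], [0, 0, 0.028], [0, 0, 0.028], [0, 0, 0.028], [0, 0, 0.028]]' --hand '[0.9, 0.9, 0.9, 0.9, 0.9]'

```text
time_s: 5.2
tcp_pos: [517.7, 294.1, 69.5]
tcp_rot: [-0.611, 0.358, -0.299, 0.64]
contact_force: [-0.0, 1.3, -3.6]
finger_gap: 12.0
```

Run:
```python
from plan import *
st(); s=arm.get_state(); p=s['tcp_pos']; M=R.from_quat(s['tcp_rot']).as_matrix()
print((pose(HY).T@(p-cw((-29,0,37)))).round(1), R.from_matrix(pose(HY,-.35).T@M).as_rotvec())
t=arm.get_image('top')[:,:,::-1];s=arm.get_image('side')[:,:,::-1]
cv2.imwrite('pics/b.png',np.hstack([crop(t,140,150,100,80,4),crop(s,240,130,100,80,4)]))
```

```text
5.2 [517.7 294.1  69.5] [-0.   1.3 -3.6] 12.0 [ 0.41  0.12  1.49  0.09  1.55 -0.2 ]
[-69.2 -32.5  -0.7] [-0.00156338  0.0013468   0.44337698]
```

View pics/b.png

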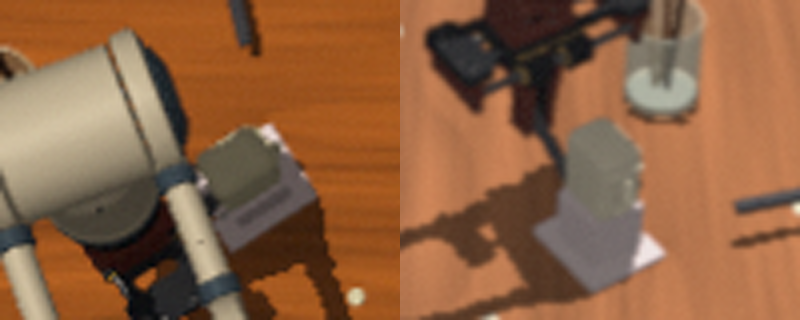

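The coupler is still upright with its foot flat, the handle is following, and the force is only 3.6 N. I'll continue the arc.

move_arm --dp '[[0.086, -0.206, 0], [0.086, -0.206, 0], [0.086, -0.206, 0], [0.086, -0.206, 0], [0.086, -0.206, 0]]' --delta_rot '[[0, 0, 0.028], [0, 0, 0.028], [0, 0, 0.028], [0, 0, 0.028], [0, 0, 0.028]]' --hand '[0.9, 0.9, 0.9, 0.9, 0.9]'

```text
time_s: 5.72
tcp_pos: [528.9, 277.3, 94.8]
tcp_rot: [-0.519, 0.482, -0.153, 0.689]
contact_force: [-2.2, 1.6, -1.8]
finger_gap: 11.6
```

move_arm --dp '[[0, 0, 0], [0, 0, 0]]' --delta_rot '[[0, 0, 0], [0, 0, 0]]' --hand '[0.9, 0.9]'

```text
time_s: 5.88
tcp_pos: [529.6, 276.1, 93.7]
tcp_rot: [-0.52, 0.482, -0.155, 0.688]
contact_force: [-0.9, -0.8, -2.9]
finger_gap: 11.9
```

move_arm --dp '[[0, 0, 0], [0, 0, 0], [0, 0, 0], [0, 0, 0]]' --delta_rot '[[0, 0, 0], [0, 0, 0], [0, 0, 0], [0, 0, 0]]' --hand '[0.6, 0.4, 0.2, 0]'

```text
time_s: 6.22
tcp_pos: [529.4, 277.2, 95.3]
tcp_rot: [-0.52, 0.481, -0.154, 0.689]
contact_force: [-0.4, -0.5, 0.3]
finger_gap: 34.4
```

Run:
```python
from plan import *
st(); s=arm.get_state(); p=s['tcp_pos']; M=R.from_quat(s['tcp_rot']).as_matrix()
print((pose(HY).T@(p-cw((-29,0,37)))).round(1), R.from_matrix(pose(HY,-.35).T@M).as_rotvec())
up=p-M[:,1]*50
plan([(up,M),(cw((-70,0,230)),pose(HY,0))],-.3,28,.115)
```

```text
6.22 [529.4 277.2  95.3] [-0.4 -0.5  0.3] 34.4 [ 0.16  0.24  1.39  0.48  1.74 -0.42]
[-48.7 -58.3  -0.6] [-0.001854    0.00179971  0.87607129]
{"dp": [[-0.0, -0.833, 0.0], [-0.0, -0.833, 0.0], [-0.407, -0.469, 0.003], [-0.355, -0.509, 0.003], [-0.3, -0.543, 0.003]], "delta_rot": [[0.0, 0.0, 0.0], [0.0, 0.0, 0.0], [0.0001, -0.0001, -0.0335], [0.0001, -0.0001, -0.0335], [0.0001, -0.0001, -0.0335]], "hand": [-0.3, -0.3, -0.3, -0.3, -0.3]}
{"dp": [[-0.241, -0.572, 0.003], [-0.18, -0.594, 0.004]], "delta_rot": [[0.0001, -0.0001, -0.0335], [0.0001, -0.0001, -0.0335]], "hand": [-0.3, -0.3]}
```

move_arm --dp '[[0, -0.83, 0], [0, -0.83, 0], [-0.4, -0.47, 0], [-0.35, -0.51, 0], [-0.3, -0.54, 0]]' --delta_rot '[[0, 0, 0], [0, 0, 0], [0, 0, -0.0335], [0, 0, -0.0335], [0, 0, -0.0335]]' --hand '[0, 0, -0.2, -0.5, -0.8]'

```text
time_s: 6.63
tcp_pos: [539.2, 263.6, 194.4]
tcp_rot: [-0.588, 0.392, -0.264, 0.656]
contact_force: [-0.1, 0.4, 0.6]
finger_gap: 60.8
```

move_arm --dp '[[-0.24, -0.57, 0], [-0.18, -0.59, 0], [0, 0, 0]]' --delta_rot '[[0, 0, -0.0335], [0, 0, -0.0335], [0, 0, 0]]' --hand '[-1, -1, -1]'

```text
time_s: 6.88
tcp_pos: [533.8, 273.9, 235.9]
tcp_rot: [-0.625, 0.325, -0.33, 0.629]
contact_force: [0.1, -0.5, 0.6]
finger_gap: 80.4
```

Run:
```python
from plan import *
st()
t=arm.get_image('top')[:,:,::-1];s=arm.get_image('side')[:,:,::-1]
a=np.hstack([crop(t,165,170,65,50,6),crop(s,255,152,65,50,6)])
for k in range(0,780,60): a[::6,k]=(0,255,255)
for k in range(0,300,60): a[k,::6]=(0,255,255)
cv2.imwrite('pics/c.png',a)
```

```text
6.88 [533.8 273.9 235.9] [ 0.1 -0.5  0.6] 80.4 [ 0.42  0.08  1.23 -0.    1.82 -0.19]
```

View pics/c.png

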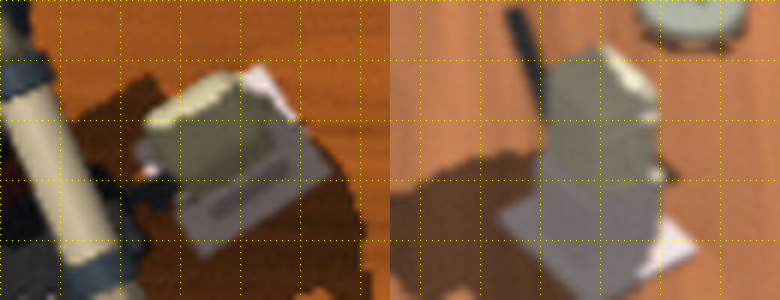

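Run:
```python
from fit import *
px0=px
def q(k,u,v): return px0(k,u,v+300*(k=='sh'))
tip=lambda p:(-29-88*np.cos(p[3]),0,37+88*np.sin(p[3]))
p=fit([(q('th',259,65),(42,36,6)),(q('th',332,172),(42,-36,6)),(q('th',203,258),(-42,-36,6)),
 (q('sh',209,302),(42,-36,6)),(q('sh',308,247),(42,36,6)),(q('sh',108,214),(-42,-36,6)),(q('sh',125,12),tip)],[574,213,-.96,.8])
from plan import *
H=p[:2]; Y=p[2]; N=pose(Y)
c=lambda z: np.array([H[0],H[1],z])
plan([(c(210),N),(c(104),N)],-1,28,.115)
```

```text
[574.2862 212.4202  -0.9395   1.0011]
[[-0.0, -0.2], [0.3, -0.3], [0.4, 0.2], [-0.8, -0.1], [0.1, -0.3], [0.3, -0.0], [0.0, -0.6]]
{"dp": [[0.796, 0.223, -0.007], [0.795, 0.224, -0.014], [0.795, 0.224, -0.02], [0.0, 0.883, 0.0], [0.0, 0.883, 0.0]], "delta_rot": [[-0.0, -0.0027, -0.0003], [-0.0, -0.0027, -0.0003], [-0.0, -0.0027, -0.0003], [0.0, 0.0, 0.0], [0.0, 0.0, 0.0]], "hand": [-1, -1, -1, -1, -1]}
{"dp": [[0.0, 0.883, 0.0], [0.0, 0.883, 0.0]], "delta_rot": [[0.0, 0.0, 0.0], [0.0, 0.0, 0.0]], "hand": [-1, -1]}
```

move_arm --dp '[[0.8, 0.22, -0.01], [0.8, 0.22, -0.01], [0.8, 0.22, -0.02], [0, 0.88, 0], [0, 0.88, 0]]' --delta_rot '[[0, -0.0027, 0], [0, -0.0027, 0], [0, -0.0027, 0], [0, 0, 0], [0, 0, 0]]' --hand '[-1, -1, -1, -1, -1]'

```text
time_s: 7.4
tcp_pos: [575.9, 207.6, 154.3]
tcp_rot: [0.63, -0.324, 0.321, -0.629]
contact_force: [-0.4, -0.6, -0.0]
finger_gap: 87.8
```

move_arm --dp '[[0, 0.6, 0], [0, 0, 0], [0, 0, 0]]' --delta_rot '[[0, 0, 0], [0, 0, 0], [0, 0, 0]]' --hand '[-1, -1, -1]'

```text
time_s: 7.65
tcp_pos: [573.8, 208.8, 135.3]
tcp_rot: [0.631, -0.324, 0.319, -0.628]
contact_force: [-1.1, 0.2, 0.3]
finger_gap: 87.5
```

Run:
```python
from plan import *
st(); N=pose(-.9395); p=[574.3,212.4,78]
print(R.from_matrix(N.T@R.from_quat(arm.get_state()['tcp_rot']).as_matrix()).as_rotvec())
plan([(p,N)],-1,20,.115)
```

```text
7.65 [573.8 208.8 135.3] [-1.1  0.2  0.3] 87.5 [ 0.29  0.13  1.36  0.    1.66 -0.33]
[-0.00764054  0.00498108  0.00461619]
{"dp": [[-0.027, 0.637, 0.033], [-0.028, 0.637, 0.031], [-0.029, 0.637, 0.029]], "delta_rot": [[0.0008, -0.0005, -0.0005], [0.0008, -0.0005, -0.0005], [0.0008, -0.0005, -0.0005]], "hand": [-1, -1, -1]}
```

move_arm --dp '[[-0.03, 0.64, 0.03], [-0.03, 0.64, 0.03], [-0.03, 0.64, 0.03], [0, 0, 0], [0, 0, 0]]' --delta_rot '[[0.001, -0.0005, -0.0005], [0.001, -0.0005, -0.0005], [0.001, -0.0005, -0.0005], [0, 0, 0], [0, 0, 0]]' --hand '[-1, -1, -1, -0.6, -0.3]'

```text
time_s: 8.07
tcp_pos: [575.3, 213.9, 81.2]
tcp_rot: [-0.629, 0.318, -0.321, 0.632]
contact_force: [1.0, -0.1, 0.0]
finger_gap: 77.5
```

move_arm --dp '[[0, 0, 0], [0, 0, 0], [0, 0, 0], [0, 0, 0], [0, 0, 0]]' --delta_rot '[[0, 0, 0], [0, 0, 0], [0, 0, 0], [0, 0, 0], [0, 0, 0]]' --hand '[-0.1, 0, 0.1, 0.3, 0.5]'

```text
time_s: 8.48
tcp_pos: [575.0, 213.8, 81.9]
tcp_rot: [-0.629, 0.317, -0.322, 0.632]
contact_force: [-6.0, -4.5, 4.0]
finger_gap: 44.6
```

move_arm --dp '[[0, 0, 0], [0, 0, 0], [0, 0, 0]]' --delta_rot '[[0, 0, 0], [0, 0, 0], [0, 0, 0]]' --hand '[0.9, 0.9, 0.9]'

```text
time_s: 8.73
tcp_pos: [574.7, 213.9, 81.8]
tcp_rot: [-0.63, 0.318, -0.321, 0.632]
contact_force: [-4.2, -1.9, 5.9]
finger_gap: 41.7
```

Run:
```python
from plan import *
st(); s=arm.get_state();N=pose(-.9395); M=R.from_quat(s['tcp_rot']).as_matrix(); p=s['tcp_pos']
print(R.from_matrix(N.T@M).as_rotvec(), (N.T@(p-[574.3,212.4,78])).round(1))
```

```text
8.73 [574.7 213.9  81.8] [-4.2 -1.9  5.9] 41.7 [ 0.3   0.14  1.44 -0.    1.55 -0.33]
[ 0.00561273 -0.00178737 -0.00331836] [-0.9 -3.8  1.2]
```

Run:
```python
from plan import *
s=arm.get_state(); M=R.from_quat(s['tcp_rot']).as_matrix(); p=s['tcp_pos']
plan([((*p[:2],215),M),((527.9,-161,222),pose(SY))],.9,27,.1)
```

```text
{"dp": [[0.003, -0.888, 0.005], [0.003, -0.888, 0.005], [0.003, -0.888, 0.005], [0.003, -0.888, 0.005], [0.003, -0.888, 0.005]], "delta_rot": [[0.0, 0.0, 0.0], [0.0, 0.0, 0.0], [0.0, 0.0, 0.0], [0.0, 0.0, 0.0], [0.0, 0.0, 0.0]], "hand": [0.9, 0.9, 0.9, 0.9, 0.9]}
{"dp": [[0.654, -0.018, -0.618], [0.598, -0.018, -0.672], [0.538, -0.018, -0.721], [0.474, -0.018, -0.764], [0.407, -0.018, -0.802]], "delta_rot": [[-0.0001, -0.0274, 0.0001], [-0.0001, -0.0274, 0.0001], [-0.0001, -0.0274, 0.0001], [-0.0001, -0.0274, 0.0001], [-0.0001, -0.0274, 0.0001]], "hand": [0.9, 0.9, 0.9, 0.9, 0.9]}
{"dp": [[0.336, -0.018, -0.834], [0.263, -0.018, -0.86], [0.188, -0.018, -0.879], [0.112, -0.018, -0.892], [0.035, -0.018, -0.899]], "delta_rot": [[-0.0001, -0.0274, 0.0001], [-0.0001, -0.0274, 0.0001], [-0.0001, -0.0274, 0.0001], [-0.0001, -0.0274, 0.0001], [-0.0001, -0.0274, 0.0001]], "hand": [0.9, 0.9, 0.9, 0.9, 0.9]}
{"dp": [[-0.042, -0.018, -0.898], [-0.119, -0.018, -0.891], [-0.196, -0.017, -0.878], [-0.27, -0.017, -0.858]], "delta_rot": [[-0.0001, -0.0274, 0.0001], [-0.0001, -0.0274, 0.0001], [-0.0001, -0.0274, 0.0001], [-0.0001, -0.0274, 0.0001]], "hand": [0.9, 0.9, 0.9, 0.9]}
```

move_arm --dp '[[0, -0.4, 0], [0, -0.9, 0], [0, -0.9, 0], [0, -0.9, 0], [0, -0.9, 0]]' --delta_rot '[[0, 0, 0], [0, 0, 0], [0, 0, 0], [0, 0, 0], [0, 0, 0]]' --hand '[0.9, 0.9, 0.9, 0.9, 0.9]'

```text
time_s: 9.15
tcp_pos: [574.0, 214.1, 200.9]
tcp_rot: [-0.63, 0.318, -0.321, 0.632]
contact_force: [1.2, 0.6, -7.2]
finger_gap: 41.9
```

move_arm --dp '[[0, -0.5, 0], [0.33, -0.02, -0.31], [0.65, -0.02, -0.62], [0.6, -0.02, -0.67], [0.54, -0.02, -0.72]]' --delta_rot '[[0, 0, 0], [0, 0, 0], [0, -0.0274, 0], [0, -0.0274, 0], [0, -0.0274, 0]]' --hand '[0.9, 0.9, 0.9, 0.9, 0.9]'

```text
time_s: 9.57
tcp_pos: [561.8, 118.9, 215.8]
tcp_rot: [-0.666, 0.232, -0.235, 0.668]
contact_force: [0.3, -0.1, -6.0]
finger_gap: 41.9
```

move_arm --dp '[[0.47, -0.02, -0.76], [0.41, -0.02, -0.8], [0.34, -0.02, -0.83], [0.26, -0.02, -0.86], [0.19, -0.02, -0.88]]' --delta_rot '[[0, -0.0274, 0], [0, -0.0274, 0], [0, -0.0274, 0], [0, -0.0274, 0], [0, -0.0274, 0]]' --hand '[0.9, 0.9, 0.9, 0.9, 0.9]'

```text
time_s: 9.98
tcp_pos: [545.1, -15.1, 218.6]
tcp_rot: [-0.701, 0.085, -0.088, 0.703]
contact_force: [-0.0, 0.2, -6.7]
finger_gap: 42.0
```

move_arm --dp '[[0.11, -0.02, -0.89], [0.03, -0.02, -0.9], [-0.04, -0.02, -0.9], [-0.12, -0.02, -0.89], [-0.2, -0.02, -0.6]]' --delta_rot '[[0, -0.0274, 0], [0, -0.0274, 0], [0, -0.0274, 0], [0, -0.0274, 0], [0, -0.0274, 0]]' --hand '[0.9, 0.9, 0.9, 0.9, 0.9]'

```text
time_s: 10.4
tcp_pos: [527.2, -141.6, 221.1]
tcp_rot: [-0.704, -0.067, 0.063, 0.705]
contact_force: [-0.2, 0.6, -7.5]
finger_gap: 42.0
```

Run:
```python
from plan import *
st(); s=arm.get_state(); print(R.from_matrix(pose(SY).T@R.from_quat(s['tcp_rot']).as_matrix()).as_rotvec().round(4))
plan([((527.9,-161,222),pose(SY))],.9,15,.1)
```

```text
10.4 [ 527.2 -141.6  221.1] [-0.2  0.6 -7.5] 42.0 [-0.33 -0.06  1.4   0.    1.8  -2.08]
[ 0.0005  0.0829 -0.0048]
{"dp": [[-0.048, -0.015, -0.32], [-0.061, -0.015, -0.318]], "delta_rot": [[-0.0001, -0.0132, 0.0008], [-0.0001, -0.0132, 0.0008]], "hand": [0.9, 0.9]}
```

move_arm --dp '[[-0.05, -0.01, -0.32], [-0.06, -0.01, -0.32], [0, 0, 0], [0, 0, 0], [0, 0, 0]]' --delta_rot '[[0, -0.0132, 0.0008], [0, -0.0132, 0.0008], [0, 0, 0], [0, 0, 0], [0, 0, 0]]' --hand '[0.9, 0.9, 0.9, 0.9, 0.9]'

```text
time_s: 10.82
tcp_pos: [528.7, -158.0, 222.9]
tcp_rot: [-0.7, -0.093, 0.092, 0.701]
contact_force: [0.4, 0.1, -7.3]
finger_gap: 41.8
```

Run:
```python
from plan import *
st(); s=arm.get_state(); print(R.from_matrix(pose(SY).T@R.from_quat(s['tcp_rot']).as_matrix()).as_rotvec().round(4))
im={n:arm.get_image(n)[:,:,::-1] for n in('top','side')}
for n in im: cv2.imwrite(f'pics/{n}_d.png',im[n])
a=np.hstack([crop(im['top'],280,165,78,78,5),crop(im['side'],240,200,78,78,5)])
for k in range(0,780,50): a[::6,k]=(0,255,255)
for k in range(0,390,50): a[k,::6]=(0,255,255)
cv2.imwrite('pics/d.png',a)
```

```text
10.82 [ 528.7 -158.   222.9] [ 0.4  0.1 -7.3] 41.8 [-0.35 -0.04  1.38  0.    1.8  -2.19]
[ 0.0012  0.0036 -0.0016]
```

View pics/d.png

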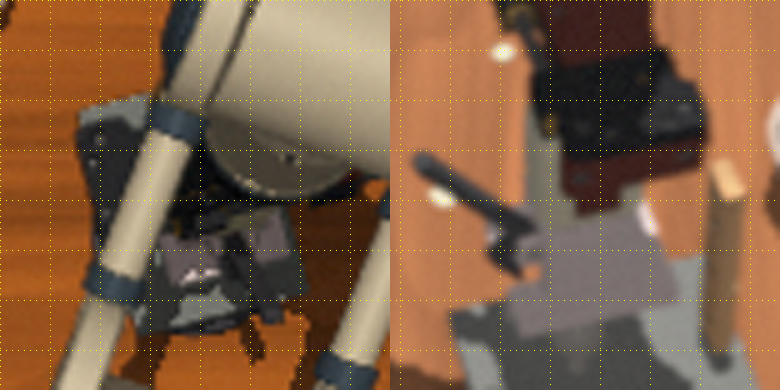

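move_arm --dp '[[0.01, 0.4, -0.1], [0, 0.43, 0], [0, 0, 0], [0, 0, 0]]' --delta_rot '[[0, -0.001, 0], [0, 0, 0.0005], [0, 0, 0], [0, 0, 0]]' --hand '[0.9, 0.9, 0.9, 0.9]'

```text
time_s: 11.25
tcp_pos: [529.3, -160.7, 196.6]
tcp_rot: [-0.7, -0.094, 0.095, 0.701]
contact_force: [-0.4, -0.1, -5.6]
finger_gap: 41.8
```

Run:
```python
from plan import *
st(); s=arm.get_state(); print(R.from_matrix(pose(SY).T@R.from_quat(s['tcp_rot']).as_matrix()).as_rotvec().round(4))
im={n:np.mean([arm.get_image(n)[:,:,::-1].astype(float) for _ in range(3)],0) for n in('top','side')}
g={n:(255*(im[n]/255)**.55).clip(0,255).astype(np.uint8) for n in im}
for n in g: cv2.imwrite(f'pics/{n}_e.png',g[n])
ps=[]
for _ in range(1): pass
a=np.hstack([crop(g['top'],295,195,50,50,8),crop(g['side'],242,222,50,50,8)])
for k in range(0,800,80): a[::8,k]=(0,255,255)
for k in range(0,400,80): a[k,::8]=(0,255,255)
cv2.imwrite('pics/e.png',a)
```

```text
11.25 [ 529.3 -160.7  196.6] [-0.4 -0.1 -5.6] 41.8 [-0.36 -0.04  1.42  0.    1.76 -2.2 ]
[ 0.0023 -0.0008  0.0021]
```

View pics/e.png

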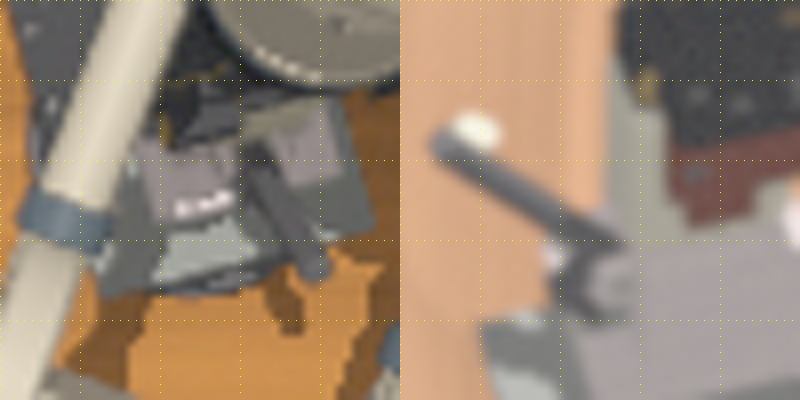

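```bash
cat > ov.py <<'E'
from plan import *
def draw(n,img,x0,y0,s,w,h,coup,stand,lever=None):
    a=crop(img,x0,y0,w,h,s)
    def L(P,c):
        q=((proj(n,P)-[x0,y0]+.5)*s-.5).round().astype(int)
        cv2.polylines(a,[q],False,c,1)
    x,y,yaw,z=coup; f=[(42,36),(42,-36),(-42,-36),(-42,36),(42,36)]
    for zz in(0,6): L([cw((u,v,zz+z),yaw,(x,y)) for u,v in f],(0,0,255))
    if lever is not None: L([cw((-29,0,37+z),yaw,(x,y)),cw((-29-88*np.cos(lever),0,37+88*np.sin(lever)+z),yaw,(x,y))],(255,0,255))
    sx,sy,syaw=stand
    L([cw((u,v,60),syaw,(sx,sy)) for u,v in[(90,56),(90,-56),(-58,-56),(-58,56),(90,56)]],(0,255,0))
    for u in(-26,26):
        for v in(-42.5,42.5): L([cw((u,v,z_),syaw,(sx,sy)) for z_ in(60,71)],(0,255,255))
    return a
E
python3 - <<'E'
from ov import *
t=cv2.imread('pics/top_e.png');s=cv2.imread('pics/side_e.png')
c=(529,-160.5,SY,115); S3=(*S,SY)
a=np.hstack([draw('top',t,293,190,7,57,60,c,S3,.6),draw('side',s,243,240,7,57,60,c,S3,.6)])
cv2.imwrite('pics/f.png',a)
E
```

```text
(no output)
```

View pics/f.png

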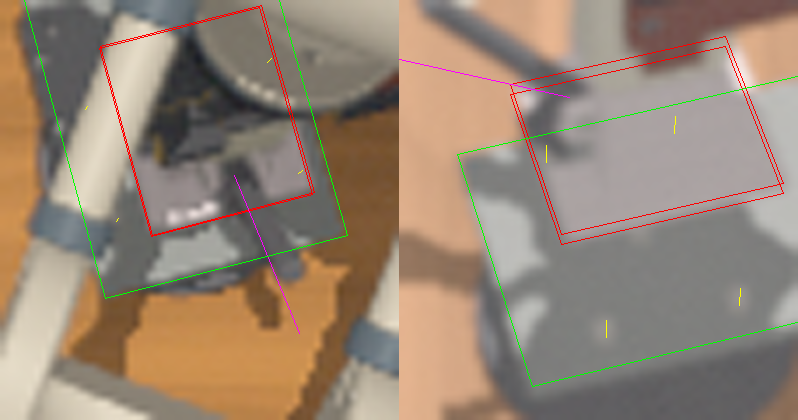

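Coupler and stand wireframes match the picture: the foot is within about 1–2 mm, the pins line up, and the handle tip at top (290,268) puts the lever near 1.0 rad. I'll average the TCP reading for an accurate offset.

```bash
cat > avg.py <<'E'
from plan import *
def avg(n=8):
    ps=[];rs=[];fs=[]
    for _ in range(n):
        arm.get_image('top'); s=arm.get_state(); ps.append(s['tcp_pos']); fs.append(s['contact_force']);rs.append(R.from_matrix(pose(SY).T@R.from_quat(s['tcp_rot']).as_matrix()).as_rotvec())
    p=np.mean(ps,0); print('p',p.round(2),'sd',np.std(ps,0).round(2),'rot',np.mean(rs,0).round(4),'f',np.mean(fs,0).round(1),'t',s['time_s'])
    print('rel stand (x,down,y)',(pose(SY).T@(p-[S[0],S[1],60])).round(2)); return p
E
python3 -c "
from avg import *
avg()"
```

```text
p [ 530.24 -161.28  199.33] sd [0.06 0.03 0.2 ] rot [-0.0005 -0.0005 -0.0016] f [ 0.1 -0.1 -6.8] t 11.95
rel stand (x,down,y) [   2.19 -139.33   -0.88]
```

move_arm --dp '[[-0.08, 0, 0.03], [0, 0.3, 0], [0, 0, 0], [0, 0, 0], [0, 0, 0]]' --delta_rot '[[0, 0, 0], [0, 0, 0], [0, 0, 0], [0, 0, 0], [0, 0, 0]]' --hand '[0.9, 0.9, 0.9, 0.9, 0.9]'

```text
time_s: 12.37
tcp_pos: [527.4, -160.9, 189.7]
tcp_rot: [-0.701, -0.095, 0.094, 0.701]
contact_force: [0.1, -0.3, -7.2]
finger_gap: 41.9
```

move_arm --dp '[[0, 0.15, 0], [0, 0.15, 0], [0, 0, 0], [0, 0, 0], [0, 0, 0]]' --delta_rot '[[0, 0, 0], [0, 0, 0], [0, 0, 0], [0, 0, 0], [0, 0, 0]]' --hand '[0.9, 0.9, 0.9, 0.9, 0.9]'

```text
time_s: 12.78
tcp_pos: [527.6, -161.0, 181.0]
tcp_rot: [-0.701, -0.095, 0.094, 0.701]
contact_force: [0.0, -0.6, -6.9]
finger_gap: 41.8
```

```bash
python3 -c "
from avg import *
avg(6)"
```

```text
p [ 527.71 -161.03  181.27] sd [0.01 0.01 0.05] rot [-0.0004 -0.0006 -0.0015] f [-0.2 -0.  -6.5] t 13.0833
rel stand (x,down,y) [-1.9000e-01 -1.2127e+02  2.0000e-02]
```

move_arm --dp '[[0, 0.1, 0], [0, 0.1, 0], [0, 0, 0], [0, 0, 0]]' --delta_rot '[[0, 0, 0], [0, 0, 0], [0, 0, 0], [0, 0, 0]]' --hand '[0.9, 0.9, 0.9, 0.9]'

```text
time_s: 13.42
tcp_pos: [527.4, -160.9, 174.5]
tcp_rot: [-0.701, -0.094, 0.094, 0.701]
contact_force: [-0.3, 0.2, -7.0]
finger_gap: 41.9
```

move_arm --dp '[[0, 0.1, 0], [0, 0, 0], [0, 0, 0], [0, 0, 0]]' --delta_rot '[[0, 0, 0], [0, 0, 0], [0, 0, 0], [0, 0, 0]]' --hand '[0.9, 0.9, 0.9, 0.9]'

```text
time_s: 13.75
tcp_pos: [527.7, -161.0, 172.1]
tcp_rot: [0.701, 0.095, -0.094, -0.701]
contact_force: [0.1, 0.1, -5.9]
finger_gap: 41.9
```

```bash
python3 -c "
from avg import *
avg(5)"
```

```text
p [ 527.68 -161.02  172.18] sd [0.01 0.01 0.03] rot [-0.0004 -0.0006 -0.0014] f [-0.1  0.2 -6.7] t 14.0
rel stand (x,down,y) [-2.1000e-01 -1.1218e+02  4.0000e-02]
```

move_arm --dp '[[0, 0.2, 0], [0, 0.2, 0], [0, 0.1, 0], [0, 0, 0], [0, 0, 0]]' --delta_rot '[[0, 0, 0], [0, 0, 0], [0, 0, 0], [0, 0, 0], [0, 0, 0]]' --hand '[0.9, 0.9, 0.9, 0.9, 0.9]'

```text
time_s: 14.42
tcp_pos: [527.4, -160.9, 156.4]
tcp_rot: [-0.701, -0.094, 0.094, 0.701]
contact_force: [0.1, 0.1, -7.4]
finger_gap: 42.0
```

move_arm --dp '[[0, 0.1, 0], [0, 0.1, 0], [0, 0, 0], [0, 0, 0]]' --delta_rot '[[0, 0, 0], [0, 0, 0], [0, 0, 0], [0, 0, 0]]' --hand '[0.9, 0.9, 0.9, 0.9]'

```text
time_s: 14.75
tcp_pos: [527.5, -160.9, 150.8]
tcp_rot: [-0.701, -0.095, 0.094, 0.701]
contact_force: [0.3, -1.3, -6.6]
finger_gap: 41.8
```

```bash
python3 -c "
from avg import *
avg(4)"
```

```text
p [ 527.7  -161.01  151.17] sd [0.04 0.01 0.1 ] rot [-0.0003 -0.0006 -0.0014] f [-0.1 -0.2 -6.6] t 14.95
rel stand (x,down,y) [-1.900e-01 -9.117e+01  4.000e-02]
```

Foot about 69 mm, already below the pin tops, with no contact. I'll ease down the last 9 mm.

move_arm --dp '[[0, 0.1, 0], [0, 0.1, 0], [0, 0.05, 0], [0, 0, 0], [0, 0, 0]]' --delta_rot '[[0, 0, 0], [0, 0, 0], [0, 0, 0], [0, 0, 0], [0, 0, 0]]' --hand '[0.9, 0.9, 0.9, 0.9, 0.9]'

```text
time_s: 15.37
tcp_pos: [527.5, -160.9, 143.2]
tcp_rot: [-0.701, -0.095, 0.094, 0.701]
contact_force: [0.3, -0.1, -5.9]
finger_gap: 41.7
```

move_arm --dp '[[0, 0.04, 0], [0, 0, 0], [0, 0, 0]]' --delta_rot '[[0, 0, 0], [0, 0, 0], [0, 0, 0]]' --hand '[0.9, 0.9, 0.9]'

```text
time_s: 15.62
tcp_pos: [527.7, -161.0, 142.3]
tcp_rot: [0.701, 0.095, -0.094, -0.701]
contact_force: [0.0, 0.4, -5.5]
finger_gap: 41.8
```

```bash
python3 -c "
from avg import *
avg(4)"
```

```text
p [ 527.71 -161.02  142.46] sd [0.01 0.01 0.02] rot [-0.0003 -0.0005 -0.0013] f [-0.1 -0.4 -6.1] t 15.8167
rel stand (x,down,y) [-1.900e-01 -8.246e+01  3.000e-02]
```

move_arm --dp '[[0, 0.03, 0], [0, 0.03, 0], [0, 0, 0], [0, 0, 0]]' --delta_rot '[[0, 0, 0], [0, 0, 0], [0, 0, 0], [0, 0, 0]]' --hand '[0.9, 0.9, 0.9, 0.9]'

```text
time_s: 16.15
tcp_pos: [527.8, -161.1, 141.8]
tcp_rot: [0.701, 0.095, -0.093, -0.701]
contact_force: [-2.7, -0.6, 2.2]
finger_gap: 41.4
```

```bash
python3 -c "
from avg import *
avg(4)"
```

```text
p [ 527.8  -161.09  141.8 ] sd [0.01 0.01 0.01] rot [-0.001  -0.0005 -0.0022] f [-3.9  0.4  4.3] t 16.35
rel stand (x,down,y) [-1.20e-01 -8.18e+01 -6.00e-02]
```

The foot is down: vertical force went from -6.6 to +4.3 N at the predicted TCP height. I'll give a slight extra press, then release and rise.

move_arm --dp '[[0, 0.02, 0], [0, 0, 0], [0, 0, 0], [0, 0, 0], [0, 0, 0]]' --delta_rot '[[0, 0, 0], [0, 0, 0], [0, 0, 0], [0, 0, 0], [0, 0, 0]]' --hand '[0.9, 0.9, 0.9, 0.4, 0]'

```text
time_s: 16.77
tcp_pos: [528.4, -161.3, 140.9]
tcp_rot: [0.701, 0.096, -0.093, -0.7]
contact_force: [0.7, -0.4, -0.2]
finger_gap: 43.7
```

move_arm --dp '[[0, 0, 0], [0, 0, 0], [0, 0, 0], [0, 0, 0], [0, 0, 0]]' --delta_rot '[[0, 0, 0], [0, 0, 0], [0, 0, 0], [0, 0, 0], [0, 0, 0]]' --hand '[-0.3, -0.6, -0.8, -0.8, -0.8]'

```text
time_s: 17.18
tcp_pos: [527.7, -161.0, 139.7]
tcp_rot: [-0.701, -0.095, 0.094, 0.701]
contact_force: [-1.0, -0.8, -0.4]
finger_gap: 73.7
```

move_arm --dp '[[0, -0.6, 0], [0, -0.8, 0], [0, -0.8, 0], [0, -0.5, 0], [0, 0, 0]]' --delta_rot '[[0, 0, 0], [0, 0, 0], [0, 0, 0], [0, 0, 0], [0, 0, 0]]' --hand '[-0.8, -0.8, -0.8, -0.8, -0.8]'

```text
time_s: 17.6
tcp_pos: [528.8, -161.5, 225.4]
tcp_rot: [0.702, 0.097, -0.092, -0.7]
contact_force: [0.4, 0.3, 0.9]
finger_gap: 78.8
```

move_arm --dp '[[-0.7, 0, 0], [-0.75, 0, 0], [-0.7, 0, 0], [0, 0, 0], [0, 0, 0]]' --delta_rot '[[0, 0, 0], [0, 0, 0], [0, 0, 0], [0, 0, 0], [0, 0, 0]]' --hand '[-0.5, 0, 0.4, 0.8, 1]'

```text
time_s: 18.02
tcp_pos: [464.9, -178.2, 220.0]
tcp_rot: [-0.701, -0.094, 0.094, 0.701]
contact_force: [-0.0, 0.8, -0.4]
finger_gap: 49.1
```

Run:
```python
from avg import *
from ov import draw
avg(4)
t=arm.get_image('top')[:,:,::-1];s=arm.get_image('side')[:,:,::-1]
c=(*S,SY,60); S3=(*S,SY)
cv2.imwrite('pics/g.png',np.hstack([draw('top',np.ascontiguousarray(t),283,180,6,66,70,c,S3,.9),draw('side',np.ascontiguousarray(s),240,215,6,66,70,c,S3,.9)]))
```

```text
p [ 465.68 -177.87  220.11] sd [0.19 0.09 0.07] rot [ 0.0004 -0.0007 -0.0009] f [ 0.1 -0.1  0.1] t 18.2167
rel stand (x,down,y) [-6.4470e+01 -1.6011e+02  1.4000e-01]
```

View pics/g.png

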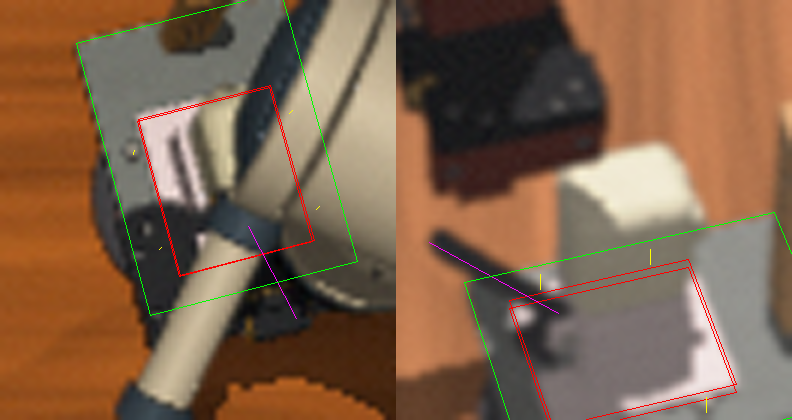

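The foot lies on the predicted home outline, the head is upright, and the handle is up about 0.95 rad. Next I'll press the handle down along its arc.

move_arm --dp '[[0, 0, 0], [-0.11, 0.64, 0], [-0.11, 0.64, 0], [0, 0, 0], [0, 0, 0]]' --delta_rot '[[0, 0, 0], [0, 0, 0], [0, 0, 0], [0, 0, 0], [0, 0, 0]]' --hand '[1, 1, 1, 1, 1]'

```text
time_s: 18.73
tcp_pos: [458.7, -179.5, 181.6]
tcp_rot: [-0.7, -0.094, 0.095, 0.701]
contact_force: [0.3, -0.6, 0.8]
finger_gap: 0.9
```

move_arm --dp '[[0, 0.4, 0], [-0.13, 0.12, 0], [-0.14, 0.11, 0], [-0.12, 0.13, 0], [-0.12, 0.14, 0]]' --delta_rot '[[0, 0, 0], [0, 0, 0], [0, 0, 0], [0, 0, 0], [0, 0, 0]]' --hand '[1, 1, 1, 1, 1]'

```text
time_s: 19.15
tcp_pos: [444.5, -184.0, 155.7]
tcp_rot: [0.701, 0.095, -0.093, -0.701]
contact_force: [0.4, -0.2, -0.0]
finger_gap: 0.8
```

move_arm --dp '[[-0.1, 0.15, 0], [-0.09, 0.15, 0], [-0.08, 0.16, 0], [-0.07, 0.17, 0], [-0.05, 0.17, 0]]' --delta_rot '[[0, 0, 0], [0, 0, 0], [0, 0, 0], [0, 0, 0], [0, 0, 0]]' --hand '[1, 1, 1, 1, 1]'

```text
time_s: 19.57
tcp_pos: [432.7, -187.0, 130.9]
tcp_rot: [0.701, 0.095, -0.094, -0.701]
contact_force: [-0.2, 0.1, 1.0]
finger_gap: 0.4
```

```bash
python3 -c "
from avg import *
avg(3)"
```

```text
p [ 432.42 -186.76  130.17] sd [0.18 0.05 0.42] rot [ 0.001  -0.0004  0.0001] f [-0.3 -0.2  0.4] t 19.7167
rel stand (x,down,y) [-98.89 -70.17   0.34]
```

move_arm --dp '[[-0.04, 0.17, 0], [-0.02, 0.17, 0], [0, 0.17, 0], [0, 0.1, 0], [0, 0, 0]]' --delta_rot '[[0, 0, 0], [0, 0, 0], [0, 0, 0], [0, 0, 0], [0, 0, 0]]' --hand '[1, 1, 1, 1, 1]'

```text
time_s: 20.13
tcp_pos: [431.0, -187.2, 112.0]
tcp_rot: [-0.7, -0.094, 0.094, 0.701]
contact_force: [-0.7, -0.0, 1.1]
finger_gap: 0.5
```

```bash
python3 -c "
from avg import *
avg(3)"
```

```text
p [ 431.28 -187.26  112.8 ] sd [0.09 0.06 0.26] rot [ 0.0003 -0.0006 -0.0009] f [ 0.6 -0.5  0.4] t 20.2833
rel stand (x,down,y) [-100.12  -52.8     0.16]
```

move_arm --dp '[[0, 0.05, 0], [0, 0.04, 0], [0, 0, 0], [0, 0, 0]]' --delta_rot '[[0, 0, 0], [0, 0, 0], [0, 0, 0], [0, 0, 0]]' --hand '[1, 1, 1, 1]'

```text
time_s: 20.62
tcp_pos: [431.4, -187.4, 110.4]
tcp_rot: [0.701, 0.095, -0.094, -0.701]
contact_force: [-0.5, 0.7, 0.2]
finger_gap: 0.7
```

move_arm --dp '[[0, 0.04, 0], [0, 0, 0], [0, 0, 0], [0, 0, 0]]' --delta_rot '[[0, 0, 0], [0, 0, 0], [0, 0, 0], [0, 0, 0]]' --hand '[1, 1, 1, 1]'

```text
time_s: 20.95
tcp_pos: [431.4, -187.5, 110.0]
tcp_rot: [0.701, 0.095, -0.094, -0.701]
contact_force: [-3.3, 0.7, 5.7]
finger_gap: 0.2
```

```bash
python3 -c "
from avg import *
avg(3)"
```

```text
p [ 431.35 -187.5   109.94] sd [0. 0. 0.] rot [-0.0007 -0.0005 -0.0014] f [-2.6  0.7  5.3] t 21.1
rel stand (x,down,y) [-1.0012e+02 -4.9940e+01 -8.0000e-02]
```

Hard stop at TCP z = 110 mm, which is where a level handle should be. One more firm press, then retract and look.

move_arm --dp '[[0, 0.04, 0], [0, 0, 0], [0, 0, 0]]' --delta_rot '[[0, 0, 0], [0, 0, 0], [0, 0, 0]]' --hand '[1, 1, 1]'

```text
time_s: 21.35
tcp_pos: [430.9, -187.7, 109.0]
tcp_rot: [0.701, 0.094, -0.094, -0.701]
contact_force: [-5.4, 1.6, 7.5]
finger_gap: 0.5
```

move_arm --dp '[[0, -0.2, 0], [-0.3, -0.7, 0], [-0.6, -0.8, 0], [-0.8, -0.5, 0], [-0.8, -0.3, 0]]' --delta_rot '[[0, 0, 0], [0, 0, 0], [0, 0, 0], [0, 0, 0], [0, 0, 0]]' --hand '[1, 1, 1, 1, 1]'

```text
time_s: 21.77
tcp_pos: [358.9, -207.5, 185.0]
tcp_rot: [0.701, 0.096, -0.094, -0.7]
contact_force: [0.1, -0.5, 0.8]
finger_gap: 0.6
```

move_arm --dp '[[0, -0.8, -0.9], [0, -0.8, -0.9], [0, -0.8, -0.9], [0, 0, 0], [0, 0, 0]]' --delta_rot '[[0, 0, 0], [0, 0, 0], [0, 0, 0], [0, 0, 0], [0, 0, 0]]' --hand '[1, 1, 1, 1, 1]'

```text
time_s: 22.18
tcp_pos: [380.6, -286.3, 255.4]
tcp_rot: [0.701, 0.095, -0.093, -0.701]
contact_force: [-0.7, 0.1, -1.4]
finger_gap: 0.4
```

Run:
```python
from avg import *
from ov import draw
avg(3)
t=arm.get_image('top')[:,:,::-1];s=arm.get_image('side')[:,:,::-1]
c=(*S,SY,60); S3=(*S,SY)
cv2.imwrite('pics/h.png',np.hstack([draw('top',np.ascontiguousarray(t),283,180,6,66,70,c,S3,0),draw('side',np.ascontiguousarray(s),233,215,6,66,70,c,S3,0)]))
```

```text
p [ 380.11 -284.74  253.76] sd [0.11 0.39 0.31] rot [ 0.0016 -0.0007 -0.0005] f [-0.3  0.6 -0.2] t 22.3333
rel stand (x,down,y) [-175.2  -193.76  -80.36]
```

View pics/h.png

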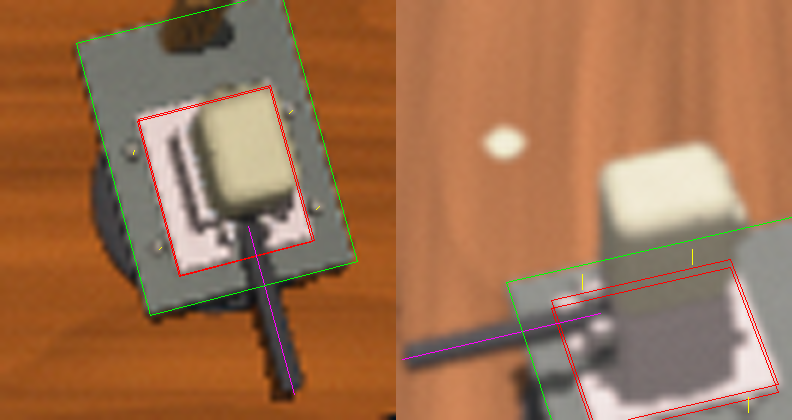

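```bash
python3 -c "
from bench import arm
print(arm.job_done(), arm.get_state()['time_s'])"
```

```text
the job is handed in; nothing more can be done
the job is handed in; nothing more can be done
```

The plaster head is on the far modelling stand, with the coupler home on the ball and the handle pressed down and released. I handed the job in at about 22 s of the 69 s allowed; no verdict is reported.

I swung the handle up by pinching it and turning it about its hinge, to roughly 0.9–1.0 rad. I then lifted the head by its flat faces, turned it so the handle was away from the upright, and lowered it. The foot landed at the height I had predicted, about 0.2 mm sideways from my measured ball position. Last, I pressed the handle down until it hit its stop.

**Last checks:**
- **Seating:** In the final picture the foot outline matches the home position between the four pins in both views, the head is upright, and the handle lies along the line for a fully lowered handle, away from the upright.
- **Handle stop:** It came at TCP height 110 mm, which is where a level handle should be. It gave about 1 mm more under the last press (about 7.5 N), so I put its angle at near zero, judged from pictures and contact because the angle cannot be read directly.
- **Released:** The gripper had retracted clear before hand-in, with contact force near zero.
- **Bystanders:** I never commanded contact with the bowl, jar or bottle, and no unexpected force showed on the way. I did not re-measure their positions at the end.

The one disagreement was the raised handle's angle: the picture gave about 1.0 rad and the arm's turn 0.88. Both are above what was required.

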